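Click the reverb selector round to the green dot and store it

ROBOT

A 7-joint arm with a two-finger parallel gripper is mounted at the origin on the work surface. World frame = base frame: x ahead of the robot, y to its left, z up, the work surface at z = 0. Lengths are in m, angles in rad, forces in N, time in s.
With the tool pointing down it reaches from about 0.425 to 0.925 m from the base axis. Payload 6.8 kg.
Tool frame: the origin (TCP) lies midway between the tips of the shut fingers; the grasp point (between the pads) lies 19 mm behind it; z points along the fingers, y is the line along which they close (so a half turn about z gives the same grasp; the last joint's range is limited). The gripper opens to 85 mm and grips with 20 to 120 N. Pads are 22 mm wide; open, the fingers measure 114 mm over their backs; the gripper's body (76 mm by 85 mm) begins 54 mm behind the grasp point. The pads swing forward as they close: fully open they stand 13 mm farther back than shut.
Start: joints at [-1.443, 0.477, 0.022, 1.555, -0.011, 1.109, -0.083], TCP at [0.158, 0.656, 0.231] pointing down, gripper open.
Joint ranges: [-2.96, 2.96], [-0.34, 2.1], [-1.41, 1.46], [0.24, 2.44], [-1.37, 4.51], [0.17, 1.92], [-2.96, 2.96]. Speed limits (rad/s): [2.39, 2.39, 3.14, 3.14, 3.14, 3.14, 3.14].

INTERFACE

Orientations are given as a unit quaternion [w, x, y, z].
In Python, from station import * gives the robot as it stands.
- The arm moves only by the shell command python3 -m creep 'ROWS' [FORCE]. ROWS is JSON, a list of rows, each a list of 7 numbers: the gripper command: -1 is shut, 1 is fully open, values between are in proportion, then the shift along the world's x, y, z in mm, then the turn, a rotation vector about the world's x, y, z in rad. A call has 1 to 5 rows; each row shifts and turns the commanded pose from where the row before left it; what a row does not reach is not made up. A row lasts 1/8 s, in which the tool goes at most 62.5 mm and 10.7 degrees, less where a joint would pass 70% of its speed; a pose out of reach is approached as far as the arm can. A call is refused whole if a number of a shift passes 62.5 or a number of a turn 0.188, either way. A call with a gripper value outside its range is refused whole. The fingers move at their own pace and stop on an object; FORCE is the grip in N (left out, the last holds). Time passes only in rows, so rows that do not move let the fingers close. It gives the time, the measured TCP pose, the force, the opening and the grip force at its end, in the units of the state.
- get_obs(): the state, without advancing time (a new reading comes with each control period).
- read_camera(name): name is "scene" or "side" or "wrist"; returns (picture, depth): 384x512x3 uint8, red, green, blue; 384x512 float32, m along the optical axis (not along the pixel's ray), 0 where there is no reading.
- camera_params(name): a dict with "intrinsics" (3x3 intrinsics, pixels), "cam_to_world" (4x4, takes a point from camera to world coordinates); the wrist camera has in their place "mount" (4x4, takes a point from camera to tool coordinates, whose origin is the TCP and whose axes are the flange's). Camera axes: x right, y up, looking along -z (the intrinsics and any distortion apply to the point x, -y, -z); pixel columns grow to the right and rows downward; lengths in m; the calibration is good to about 2 mm. A picture is of the moment at which its call begins: read the wrist's pose just before it. camera_params takes no time and is no camera call.
- hand_in(): hands the job in; it is judged then, once.
The state is a dict: "t": time; "q": joint angles; "joint_vel": joint speeds; "joint_torque": joint torques, N m; "eef_pos": TCP position; "tool_rot": TCP orientation; "contact_force": force on the tool from outside, world axes, zero at the start; "torque": the same for the moment, N m; "gripper_width": opening from 0.0 (shut) to 1.0 (fully open); "grasp_force": force on a finger pad.
Only numpy, scipy, OpenCV 4.12 (cv2) and the standard library are available. Lean on these libraries where they do the work, as an engineer would, in place of code of your own. Each camera call takes 0.05 s, during which the arm holds its last target. There are 200 camera calls.

TASK

On the grey reverb pedal, push the black pointer of the selector round clockwise with a fingertip, click by click, until it has clicked in at the green dot, the sixth of the eight, without going past it. Only then press the red store button fully down and let it come back up. Do not shift or lift the pedal, and leave the other things on the table where they are.

Things in the scene. Friction and masses are not known exactly. Their poses are not given: they have to be found in the camera images.
- pedal: grey aluminium reverb pedal, loose on rubber feet, 0.9 kg. Case 170 mm along its x, 180 along y, flat top 50 mm above the table. Origin: centre of the underside; at yaw 0 its x points away from the robot, y left. On top: selector axis at x +22, y 0 mm; red store button at x -58, y 0; two fixed black knobs (radius 8, 12 high) at x -60, y +-60, not used
- green_dot (a point): centre of the green dot on the pedal's top: the sixth of eight dots (the others black, smaller) on a circle of radius 55 mm round the selector axis, 30 degrees apart. The first lies 105 degrees left (counter-clockwise from above) of the pedal's x direction, the rest follow clockwise
- selector (a joint): selector angle, rad, grows clockwise from above: 0 at the first dot, 0.5236 (30 deg) per click, 2.618 at the green dot, 3.665 at the eighth; stops at both ends. Starts at one of the first four dots. Sprung detents: about 2 N sideways near the pointer's end to leave one; past half-way it snaps by itself into the next, ahead of the finger, and stays
- selector_axis (a point): point on the selector's upright axis, level with the pointer's top edge, 26 mm above the pedal's top. The selector is a black disc of radius 25 mm, its top 11 mm above the pedal's top, with one upright pointer blade 8 mm wide from the axis out to radius 44 mm, its top edge 26 mm above the pedal's top and marked with a white line. The point's x axis points along the blade to its tip
- pointer_tip (a point): outer end of the pointer blade, at its top edge, 44 mm from the axis; it turns with the selector
- store (a joint): travel of the red store button, m: 0 out, 0.006 fully down; sprung, 5 N when fully down, comes back out when let go
- store_top (a point): centre of the top of the red round store button (radius 14 mm) in a round black housing; moves down with it
- bowl: white ceramic bowl with picks in it, 100 mm across, 40 high, origin under its centre; loose bystander, leave alone
- tray: green plastic parts tray 150 x 110 x 30 mm, origin under its centre; loose bystander, leave alone
- hexkey: L-shaped steel hex key, 80 mm long, 5 thick, origin under the middle of the long arm; loose bystander, leave alone
- slide: brass guitar slide, upright tube 25 mm across, 60 high, origin under its centre; loose bystander, leave alone
- bluepedal: small blue pedal 120 x 70 x 45 mm (with knob and switch 57 high), origin under its centre; loose bystander, leave alone
- winder: red plastic string winder, 100 mm long, 18 high, origin under it where the shank enters the head; loose bystander, leave alone
- tuner: black tuner clip 76 x 30 x 12 mm, origin under its display; loose bystander, leave alone
- capo: chrome capo about 85 x 65 x 12 mm, origin under its bar; loose bystander, leave alone
Mind the look-alikes: they are no part of the job. There is more than one size of the pedal; the one meant has the size given above.

How it is judged:
By the outcome, as a careful person would: the job done as asked, in the order asked, and still so for the second after the job is handed in, with the robot touching nothing.
It also fails if it takes over 64 s, if anything falls off the work surface, if the arm or the gripper's body presses on something with over 40 N, if the wrist force passes 120 N, or if a joint passes its speed limit or range.

## Working session

There is one attempt and no reset: what is moved stays moved. The work goes in short steps, Python scripts to look and compute and a shell command to move; the robot and the scene stay as the last step left them, time stands still between calls to the robot, and variables do not carry over. Pictures are saved under pics/ and viewed, at most 10 in all, crops included, and the job is handed in when it is done.

```bash
mkdir -p pics; ls; cat > h.py <<'E'
from station import *
import numpy as np, cv2
def snap(n,f):
    o=get_obs(); p,d=read_camera(n); cv2.imwrite('pics/'+f+'.png',p[:,:,::-1]); np.savez('pics/'+f+'.npz',p=p,d=d,pos=o['eef_pos'],rot=o['tool_rot']); return p,d
def R(q):
    from scipy.spatial.transform import Rotation as T
    return T.from_quat([q[1],q[2],q[3],q[0]]).as_matrix()
def load(n,f):
    z=np.load('pics/'+f+'.npz'); c=camera_params(n); 
    if 'mount' in c:
        M=np.eye(4); M[:3,:3]=R(z['rot']); M[:3,3]=z['pos']; M=M@c['mount']
    else: M=np.array(c['cam_to_world'])
    return z['p'],z['d'],np.array(c['intrinsics']),M
def world(n,f):
    p,d,K,M=load(n,f); v,u=np.mgrid[:384,:512]
    P=np.stack([(u-K[0,2])/K[0,0]*d,-(v-K[1,2])/K[1,1]*d,-d],-1)
    return p,P@M[:3,:3].T+M[:3,3],d
def ray(n,f,u,v,z):
    p,d,K,M=load(n,f); r=M[:3,:3]@np.array([(u-K[0,2])/K[0,0],-(v-K[1,2])/K[1,1],-1]); o=M[:3,3]
    return o+r*(z-o[2])/r[2]
E
python3 - <<'E'
from h import *
for n in('scene','side','wrist'):
    snap(n,n+'0'); c=camera_params(n); print(n,{k:np.round(v,3).tolist() for k,v in c.items()})
print(get_obs())
a=[cv2.imread(f'pics/{n}0.png') for n in('scene','side','wrist')]
E
```

```text
pics
scene {'intrinsics': [[356.868, 0.0, 255.835], [0.0, 356.868, 192.596], [0.0, 0.0, 1.0]], 'cam_to_world': [[0.477, -0.572, 0.667, 1.073], [0.879, 0.304, -0.368, -0.248], [0.008, 0.762, 0.648, 0.627], [0.0, 0.0, 0.0, 1.0]]}
side {'intrinsics': [[456.347, 0.0, 257.17], [0.0, 456.347, 193.779], [0.0, 0.0, 1.0]], 'cam_to_world': [[0.938, 0.233, -0.257, 0.283], [-0.347, 0.666, -0.661, -0.611], [0.017, 0.709, 0.705, 0.787], [0.0, 0.0, 0.0, 1.0]]}
wrist {'intrinsics': [[336.201, 0.0, 260.355], [0.0, 336.201, 195.951], [0.0, 0.0, 1.0]], 'mount': [[-0.0, 0.963, 0.27, 0.068], [1.0, 0.0, 0.001, -0.001], [0.001, 0.27, -0.963, -0.144], [0.0, 0.0, 0.0, 1.0]]}
{'t': 0.15, 'q': array([-1.4430871 ,  0.47758958,  0.02234912,  1.55616814, -0.0115054 ,
        1.10926241, -0.08310741]), 'joint_vel': array([-1.30056889e-04, -2.79635585e-03,  1.22196820e-03, -5.26607189e-03,
        1.08935481e-03,  9.96384941e-05, -2.16582505e-04]), 'joint_torque': array([ 2.82665496e-03, -5.96931982e+01,  1.61025703e+00, -2.81496352e+01,
        1.26661532e-02,  6.47661363e-03,  3.09116615e-05]), 'eef_pos': array([0.15760501, 0.65591383, 0.23058667]), 'tool_rot': array([-3.40966029e-05,  1.17628438e-01,  9.93057465e-01, -6.48805601e-04]), 'contact_force': array([-0.14870534, -0.08888445,  0.48458144]), 'torque': array([ 0.02950907,  0.04645507, -0.01510739]), 'grasp_force': 0.0, 'gripper_width': 0.9992337657868499}
```

View pics/scene0.png

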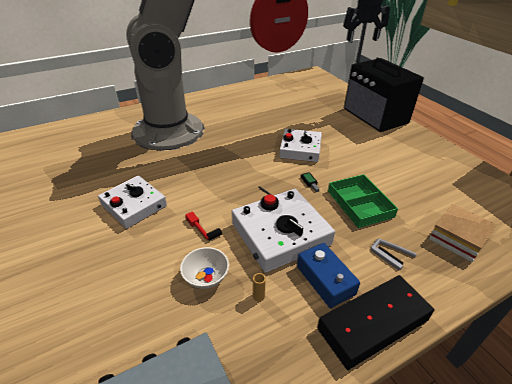

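View pics/side0.png

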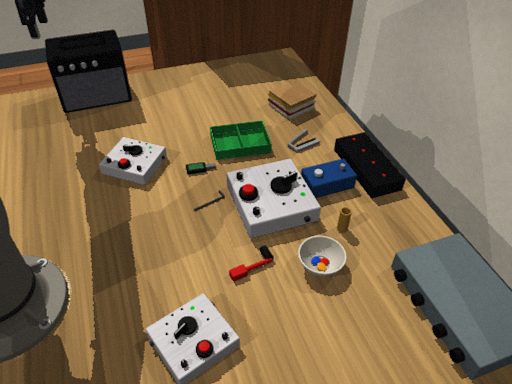

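Three candidates look like reverb pedals. In the scene view they are at (283,227), (132,200) and (301,145); in the side view at (272,195), (193,337) and (133,160). The centre one looks largest, so I'll measure their sizes and take a close crop.

```bash
cat > m.py <<'E'
from h import *
for n,seeds in(('side',[(250,215),(193,337),(133,160)]),('scene',[(260,225),(132,200),(301,145)])):
    p,W,d=world(n,n+'0'); 
    for s in seeds:
        # biggest component near seed, with top heights
        zs=W[s[1]-25:s[1]+25,s[0]-25:s[0]+25,2].ravel(); zs=zs[zs>.02]; h,e=np.histogram(zs,np.arange(.02,.1,.002)); zt=e[h.argmax()]+.001
        m=((abs(W[...,2]-zt)<.006)&(d>0)).astype(np.uint8)
        k,l,st,c=cv2.connectedComponentsWithStats(m)
        w=[l[v,u] for v in range(s[1]-25,s[1]+25) for u in range(s[0]-25,s[0]+25) if l[v,u]]
        i=np.bincount(w).argmax(); Q=W[l==i][:,:2]
        r=cv2.minAreaRect((Q*1000).astype(np.float32)); print(n,s,'z',round(zt,3),np.round(r[0],1),np.round(r[1],1),round(r[2],2))
# side big pedal features
p,W,d=world('side','side0')
hsv=cv2.cvtColor(p,cv2.COLOR_RGB2HSV).astype(int); v,u=np.mgrid[:384,:512]
reg=(u>215)&(u<325)&(v>155)&(v<240)
for nm,m in(('red',((hsv[...,0]<8)|(hsv[...,0]>172))&(hsv[...,1]>150)),('green',(hsv[...,0]>45)&(hsv[...,0]<75)&(hsv[...,1]>120))):
    m=m&reg; print(nm,m.sum(),np.median(u[m]),np.median(v[m]),np.round(np.median(W[m],0),4),W[m][:,2].max())
cv2.imwrite('pics/crop1.png',cv2.resize(p[150:245,215:330,::-1],None,fx=6,fy=6,interpolation=cv2.INTER_CUBIC))
E
python3 m.py
```

```text
side (250, 215) z 0.049 [589.8  84.6] [182.4 170.5] 88.64
side (193, 337) z 0.035 [ 325.5 -196.6] [126.2 121.1] 17.26
side (133, 160) z 0.033 [307.1 331.6] [123.9 128. ] 50.63
scene (260, 225) z 0.051 [590.5  85.5] [180.7 171. ] 89.0
scene (132, 200) z 0.035 [ 325.7 -196.2] [128.7 119.3] 17.2
scene (301, 145) z 0.035 [308.9 330.2] [118.7 128.6] 51.06
red 127 248.0 189.0 [0.5306 0.0806 0.0692] 0.07458776405353307
green 90 230.0 157.0 [0.5399 0.2783 0.0061] 0.7868750546492169
```

View pics/crop1.png

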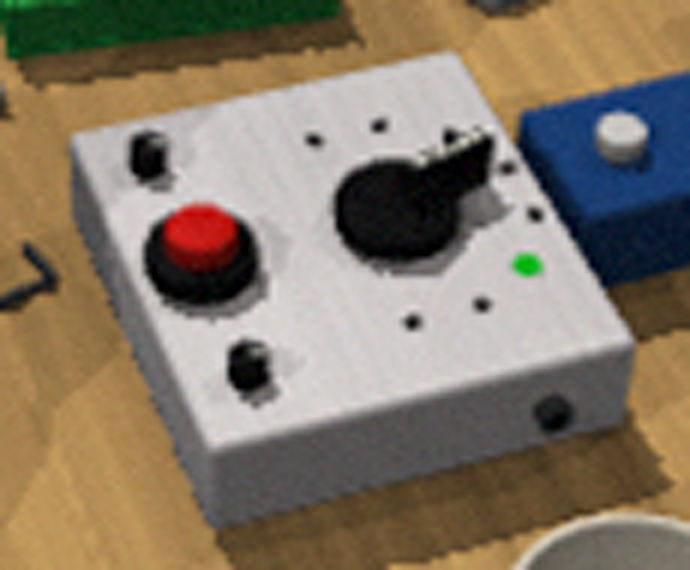

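The big one, seen in the side view at (272,195), measures 171 x 181 mm with its top at 50 mm. The other two are about 125 mm, so this is the pedal. In the crop the button is at (200,235), the green dot at (527,265) and the pointer tip at (490,140), near the third dot. Next I'll work out the angles.

```bash
python3 - <<'E'
from h import *
def px(u,v): return u/6+215-.4, v/6+150-.4
pts={'dot1':(315,140),'dot2':(380,125),'dot4':(507,167),'dot5':(535,215),'green':(527,265),'dot7':(483,305),'dot8':(413,322)}
Q=[]
for k,c in pts.items():
    w=ray('side','side0',*px(*c),.05)*1000; Q.append(w[:2]); print(k,np.round(w[:2],1))
Q=np.array(Q); A=np.c_[2*Q,np.ones(len(Q))]; s=np.linalg.lstsq(A,(Q**2).sum(1),rcond=None)[0]; print('axis',s[:2],'r',(s[2]+s[:2]@s[:2])**.5)
g=np.array([105,75,15,-15,-45,-75,-105]); a=np.degrees(np.arctan2(*(Q-s[:2]).T[::-1])); print('yaw',np.round(a-g,1))
t=ray('side','side0',*px(488,138),.076)[:2]*1000; print('tip',t,np.degrees(np.arctan2(*(t-s[:2])[::-1])),np.hypot(*(t-s[:2])))
print('button',ray('side','side0',*px(200,222),.074)*1000)
p,W,d=world('scene','scene0')
b=(p[...,0]>120)&(p[...,1]<60)&(p[...,2]<60)&(abs(W[...,0]-.53)<.03)&(abs(W[...,1]-.085)<.03); print('btn scene',b.sum(),np.median(W[b],0),W[b].max(0),W[b].min(0))
E
```

```text
dot1 [598.5 138.2]
dot2 [626.5 138. ]
dot4 [664.8  98.3]
dot5 [663.8  69.4]
green [649.5  45.2]
dot7 [624.9  31.1]
dot8 [596.6  31.7]
axis [611.16685099  84.77865765] r 55.137940512566175
yaw [-1.7 -1.1 -0.9 -1.3 -1.  -0.6 -0.4]
tip [651.05628694  90.78998122] 8.569965809127876 40.33984520824042
button [530.93858096  85.42383166  74.        ]
btn scene 64 [0.53310052 0.08671323 0.07235908] [0.54598336 0.10437068 0.07504189] [0.52094476 0.07484785 0.06155919]
```

```bash
python3 -m creep '[[-1,37,-41,0,0,0,0.037],[-1,37,-41,0,0,0,0.037],[-1,37,-41,0,0,0,0.037],[-1,37,-41,0,0,0,0.037],[-1,37,-41,0,0,0,0.037]]' 30; python3 -m creep '[[-1,37,-41,0,0,0,0.037],[-1,37,-41,0,0,0,0.037],[-1,37,-41,0,0,0,0.037],[-1,37,-41,0,0,0,0.037],[-1,37,-41,0,0,0,0.037]]'; python3 -m creep '[[-1,37,-41,-10,0,0,0.037],[-1,37,-41,-10,0,0,0.037],[-1,37,-41,-10,0,0,0.037],[-1,0,0,0,0,0,0],[-1,0,0,0,0,0,0]]'
python3 - <<'E'
from h import *
snap('wrist','w1'); o=get_obs(); print(o['eef_pos'],R(o['tool_rot'])[:,1],o['q'],o['gripper_width'],o['contact_force'])
E
```

```text
t: 0.78
eef_pos: [0.3437, 0.4497, 0.2312]
tool_rot: [-0.0, 0.025, 1.0, -0.0]
contact_force: [1.5, 0.8, -0.6]
gripper_width: 0.0
grasp_force: 0.0
t: 1.4
eef_pos: [0.5286, 0.2449, 0.2312]
tool_rot: [-0.0, -0.068, 0.998, 0.0]
contact_force: [0.8, 0.3, 0.9]
gripper_width: 0.001
grasp_force: 0.0
t: 2.02
eef_pos: [0.6382, 0.1238, 0.2008]
tool_rot: [-0.001, -0.122, 0.993, 0.0]
contact_force: [-0.3, 0.7, -0.4]
gripper_width: -0.001
grasp_force: 0.0
[0.63797954 0.12478555 0.20113023] [-0.244067    0.96975783  0.00102339] [-0.41883549  0.46674041  0.17960311  1.65835484 -0.09535942  1.02558194
  1.60886992] -0.0015375304816162855 [-1.21460756  0.29258171  0.55285433]
```

View pics/w1.png

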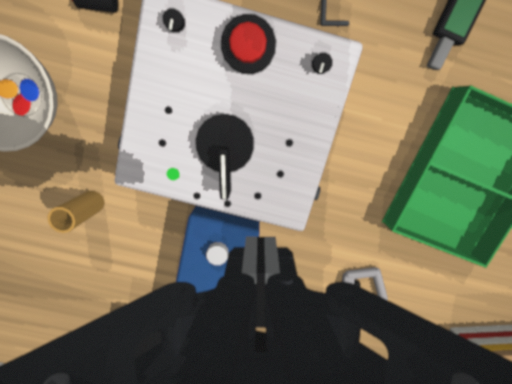

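The wrist view shows the selector hub at (224,143), the pointer tip at (223,197), the green dot at (173,174) and the store button at (248,42). I'll get world positions for these.

```bash
python3 - <<'E'
from h import *
f=lambda u,v,z:ray('wrist','w1',u,v,z)[:2]*1000
Q=np.array([f(*c,.05) for c in((290,142),(280,174),(258,196),(228,203),(197,196),(173,174),(163,143),(168,110))])
A=np.c_[2*Q,np.ones(8)]; s=np.linalg.lstsq(A,(Q**2).sum(1),rcond=None)[0][:2]; print('axis',s,np.hypot(*(Q-s).T).mean())
print('yaw',np.degrees(np.arctan2(*(Q-s).T[::-1]))-(105-30*np.arange(8)))
a,b=f(223,152,.076),f(223,197,.076); print(a,b,np.degrees(np.arctan2(*(b-a)[::-1])),np.degrees(np.arctan2(*(b-s)[::-1])))
print('btn',f(249,42,.074))
E
```

```text
axis [612.32011874  85.25699802] 55.557678878149666
yaw [-0.6157134  -1.57654537 -1.18627553 -0.69034986 -0.78204701 -0.76483665
 -0.45438052 -0.39399858]
[616.83992316  86.39854754] [653.45281051  94.38373916] 12.303422731534926 12.510412573924087
btn [532.61136194  87.54092903]
```

```bash
cat > a.py <<'E'
import sys
from h import *
f=sys.argv[1]; snap('wrist',f); p,W,d=world('wrist',f); o=get_obs()
r=W[...,:2]-[.612,.085]; m=(abs(W[...,2]-.076)<.006)&(np.hypot(r[...,0],r[...,1])<.047)&(p.min(-1)>130)
q=r[m]; a=np.degrees(np.arctan2(*q.mean(0)[::-1])); R0=R(o['tool_rot'])
c=(o['eef_pos'][:2]-[.612,.085])*1000; t=np.radians(a); n=np.array([-np.sin(t),np.cos(t)])
print('n',m.sum(),'blade',a.round(1),'tcp',(o['eef_pos']*1000).round(1),'r',np.hypot(*c).round(1),'finger ang',np.degrees(np.arctan2(c[1],c[0])).round(1),'perp',(c@n).round(1),'tooly',np.degrees(np.arctan2(R0[1,1],R0[0,1])).round(1),'F',o['contact_force'].round(1),'t',round(o['t'],2))
E
python3 a.py w1b
python3 -m creep '[[-1,0,0,-45,0,0,0],[-1,0,0,-45,0,0,0],[-1,0,0,-45,0,0,0],[-1,2.2,-9,0,0,0,0],[-1,0,0,0,0,0,0]]'; python3 a.py w2
```

```text
n 200 blade 13.4 tcp [637.9 125.2 201.4] r 47.8 finger ang 57.2 perp 33.1 tooly 104.2 F [ 0.2 -0.6 -0.5] t 2.12
t: 2.75
eef_pos: [0.6421, 0.1137, 0.0682]
tool_rot: [0.001, -0.122, 0.993, -0.0]
contact_force: [-0.0, -0.5, 0.9]
gripper_width: -0.001
grasp_force: 0.0
n 496 blade 18.0 tcp [642.6 114.2  68.8] r 42.3 finger ang 43.7 perp 18.4 tooly 104.0 F [ 1.  -0.7  0.7] t 2.8
```

View pics/w2.png

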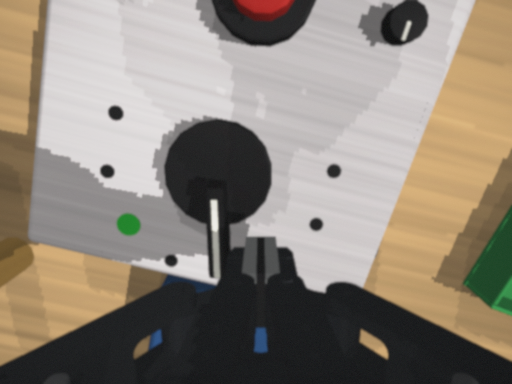

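```bash
python3 -m creep '[[-1,3.5,-4.2,-2,0,0,-0.131],[-1,3,-4.7,0,0,0,-0.131],[-1,2.3,-5,0,0,0,-0.131],[-1,0,0,0,0,0,0]]'; python3 a.py w3
```

```text
t: 3.3
eef_pos: [0.6512, 0.1006, 0.0666]
tool_rot: [0.002, 0.073, 0.997, 0.0]
contact_force: [-1.0, 0.2, 0.5]
gripper_width: -0.001
grasp_force: 0.0
n 541 blade -6.2 tcp [650.8 100.9  66.2] r 41.9 finger ang 22.3 perp 20.0 tooly 81.7 F [-0.5  0.3 -0.6] t 3.35
```

View pics/w3.png

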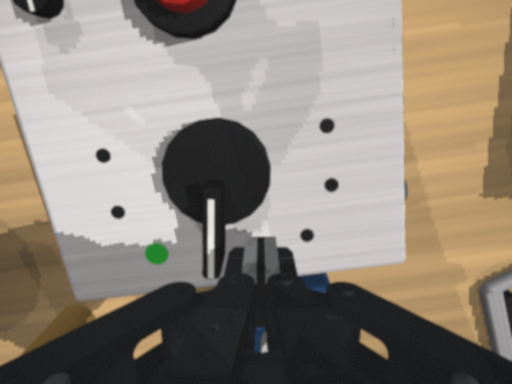

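The third picture shows dots 1–3 uncovered at right and the green dot at (156,253). The pointer, from (211,200) to (210,275), is still against the finger. I'll tighten the angle measurement to the white line only.

```bash
cat > a.py <<'E'
import sys
from h import *
f=sys.argv[1]
if len(sys.argv)<3: snap('wrist',f)
p,W,d=world('wrist',f); o=get_obs(); z=np.load(f'pics/{f}.npz')
m=((p.min(-1)>150)&(abs(W[...,2]-.076)<.006)).astype(np.uint8); m[:,228:]=0; m[:185]=0; m[:,:120]=0
k,l,st,_=cv2.connectedComponentsWithStats(m); i=1+st[1:,4].argmax(); v,u=np.where(l==i)
L=cv2.fitLine(np.c_[u,v].astype(np.float32),cv2.DIST_L2,0,.01,.01).ravel(); s=np.sign(L[1])
e=[ray('wrist',f,L[2]+s*t*L[0],L[3]+s*t*L[1],.076)[:2] for t in(-30,30)]
ax=np.array([.612,.085]); fa=lambda w:np.degrees(np.arctan2(w[1],w[0])).round(1)
c=(z['pos'][:2]-ax)*1000
print('n',st[i],'line',fa(e[1]-e[0]),'from axis',fa(e[1]-ax),'tcp',(z['pos']*1000).round(1),'finger ang',fa(c),'r',np.hypot(*c).round(1),'tooly',fa(R(z['rot'])[:2,1]),'F',o['contact_force'].round(1),'t',round(o['t'],2))
E
for i in w1 w2 w3;do python3 a.py $i x;done
```

```text
n [222 185   4  14  46] line 18.1 from axis 15.4 tcp [638.2 123.8 200.8] finger ang 55.9 r 46.8 tooly 104.0 F [-0.5  0.3 -0.6] t 3.35
n [211 200   8  78 344] line 14.3 from axis 13.6 tcp [642.1 113.7  68.2] finger ang 43.6 r 41.6 tooly 104.0 F [-0.5  0.3 -0.6] t 3.35
n [208 200   6  77 359] line -10.9 from axis -11.4 tcp [651.2 100.6  66.6] finger ang 21.7 r 42.2 tooly 81.6 F [-0.5  0.3 -0.6] t 3.35
```

```bash
python3 -m creep '[[-1,0,0,0,0,0,0]]'; python3 a.py w4
```

```text
t: 3.48
eef_pos: [0.6501, 0.101, 0.0653]
tool_rot: [0.001, 0.073, 0.997, 0.0]
contact_force: [-0.0, 0.4, 0.2]
gripper_width: -0.002
grasp_force: 0.0
n [200 203  12  78 390] line -16.3 from axis -16.5 tcp [650.1 101.   65.3] finger ang 22.9 r 41.3 tooly 81.7 F [-0.9  0.1  0.3] t 3.52
```

```bash
python3 -m creep '[[-1,1.7,-5.3,0,0,0,-0.131],[-1,1,-5.4,0,0,0,-0.131],[-1,0.2,-5.6,0,0,0,-0.131],[-1,-0.5,-5.5,0,0,0,-0.131],[-1,0,0,0,0,0,0]]';python3 -m creep '[[-1,0,0,0,0,0,0],[-1,0,0,0,0,0,0]]'; python3 a.py w5
```

```text
t: 4.15
eef_pos: [0.652, 0.0783, 0.0643]
tool_rot: [0.0, 0.329, 0.944, -0.0]
contact_force: [0.1, -0.1, -0.2]
gripper_width: 0.001
grasp_force: 0.0
t: 4.4
eef_pos: [0.6521, 0.079, 0.0643]
tool_rot: [-0.0, 0.329, 0.944, 0.0]
contact_force: [0.6, 0.6, 0.2]
gripper_width: 0.001
grasp_force: 0.0
n [201 202  13  79 493] line -45.9 from axis -46.3 tcp [652.1  79.   64.3] finger ang -8.5 r 40.5 tooly 51.6 F [-0.5  0.3 -1.3] t 4.45
```

View pics/w5.png

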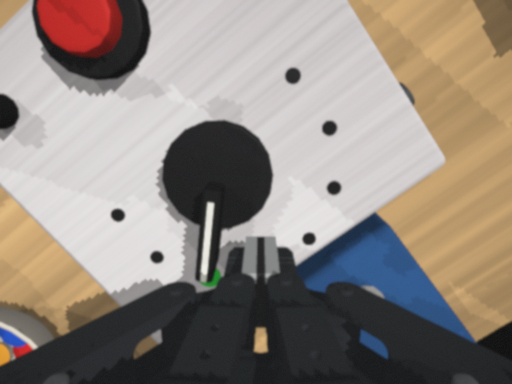

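The pointer lies over the green dot at (211,280), at -46°, so it has clicked in at dot 6. I'll back off, lift, go above the store button, and check its height and the housing's.

```bash
python3 -m creep '[[-1,6,6,0,0,0,0],[-1,2,2,25,0,0,0],[-1,0,0,45,0,0,0.17],[-1,-35,0,0,0,0,0.17],[-1,-47,0,0,0,0,0.17]]';python3 -m creep '[[-1,-46,-1,0,0,0,0.15],[-1,0,0,0,0,0,0],[-1,0,0,0,0,0,0]]'
python3 - <<'E'
from h import *
snap('wrist','w6'); snap('side','s6'); o=get_obs(); print(o['eef_pos'],o['contact_force'])
for n,f in(('side','s6'),('scene','scene0'),('wrist','w1'),('wrist','w5')):
    p,W,d=world(n,f); r=np.hypot(W[...,0]-.532,W[...,1]-.086)*1000
    q=p.astype(int); red=(q[...,0]>2*q[...,1]+30)&(r<20)&(W[...,2]<.09); blk=(p.max(-1)<45)&(r<32)&(W[...,2]>.05)&(W[...,2]<.09)
    for m in(red,blk):
        if m.sum()>5: print(f,m.sum(),'z pct',np.round(np.percentile(W[m][:,2],[10,50,90])*1000,1),'xy mid',np.round((W[m].max(0)+W[m].min(0))[:2]*500,1),'rmax',np.percentile(r[m],98).round(1))
E
```

```text
t: 5.08
eef_pos: [0.5787, 0.0872, 0.1351]
tool_rot: [0.001, 0.078, 0.997, 0.0]
contact_force: [0.3, -0.1, 0.3]
gripper_width: 0.004
grasp_force: 0.0
t: 5.45
eef_pos: [0.5335, 0.0862, 0.1349]
tool_rot: [0.001, 0.006, 1.0, 0.0]
contact_force: [0.1, -0.4, 0.7]
gripper_width: -0.001
grasp_force: 0.0
[0.53376296 0.08595338 0.13461917] [ 0.43614545 -0.90095405 -0.23531541]
s6 110 z pct [63.1 69.8 72. ] xy mid [531.7  85.6] rmax 15.2
s6 122 z pct [52.5 59.7 62.1] xy mid [530.3  80.4] rmax 22.7
scene0 101 z pct [64.7 71.8 73.3] xy mid [533.  89.] rmax 15.1
scene0 114 z pct [53.7 61.2 63.4] xy mid [533.6  85.9] rmax 22.2
w1 1169 z pct [71.6 73.  74. ] xy mid [532.5  85.8] rmax 14.0
w1 853 z pct [62.3 63.2 64.1] xy mid [533.   85.9] rmax 20.8
w5 3895 z pct [69.  73.  74.1] xy mid [530.3  84.9] rmax 14.1
w5 3172 z pct [60.1 63.1 64.2] xy mid [534.   86.4] rmax 21.9
```

```bash
python3 -m creep '[[-1,-1,0,-40,0,0,0],[-1,0,0,-16,0,0,0],[-1,0,0,-4,0,0,0],[-1,0,0,-2,0,0,0],[-1,0,0,0,0,0,0]]';python3 -m creep '[[-1,0,0,-2,0,0,0],[-1,0,0,0,0,0,0]]';python3 -m creep '[[-1,0,0,-2,0,0,0],[-1,0,0,0,0,0,0]]';python3 -m creep '[[-1,0,0,-1,0,0,0],[-1,0,0,0,0,0,0]]'
```

```text
t: 6.18
eef_pos: [0.5318, 0.0858, 0.073]
tool_rot: [0.001, 0.006, 1.0, 0.0]
contact_force: [0.6, 0.5, -0.1]
gripper_width: 0.002
grasp_force: 0.0
t: 6.42
eef_pos: [0.5318, 0.0858, 0.0709]
tool_rot: [0.001, 0.006, 1.0, 0.0]
contact_force: [1.6, -0.4, 2.4]
gripper_width: -0.003
grasp_force: 1.0
t: 6.68
eef_pos: [0.5318, 0.0858, 0.0686]
tool_rot: [0.001, 0.006, 1.0, 0.0]
contact_force: [1.0, 0.2, 3.5]
gripper_width: 0.006
grasp_force: 1.7
t: 6.92
eef_pos: [0.5318, 0.0858, 0.0676]
tool_rot: [0.001, 0.006, 1.0, 0.0]
contact_force: [1.9, -0.3, 3.8]
gripper_width: -0.001
grasp_force: 2.0
```

```bash
python3 -m creep '[[-1,0,0,-1,0,0,0],[-1,0,0,0,0,0,0]]';python3 -m creep '[[-1,0,0,-0.7,0,0,0],[-1,0,0,0,0,0,0]]';python3 -m creep '[[-1,0,0,-0.5,0,0,0],[-1,0,0,0,0,0,0]]'
```

```text
t: 7.18
eef_pos: [0.5318, 0.0857, 0.0666]
tool_rot: [0.001, 0.006, 1.0, 0.0]
contact_force: [3.2, -0.4, 5.5]
gripper_width: -0.004
grasp_force: 2.3
t: 7.42
eef_pos: [0.5317, 0.0857, 0.0661]
tool_rot: [0.001, 0.006, 1.0, 0.0]
contact_force: [3.2, 0.5, 7.0]
gripper_width: -0.0
grasp_force: 3.6
t: 7.68
eef_pos: [0.5318, 0.0858, 0.066]
tool_rot: [0.001, 0.006, 1.0, 0.0]
contact_force: [1.9, 0.2, 12.2]
gripper_width: -0.003
grasp_force: 5.9
```

The force jumps to 12 N and the travel stalls, so the button is fully down. I'll release it and check.

```bash
python3 -m creep '[[-1,0,0,4,0,0,0],[-1,0,0,10,0,0,0],[-1,0,0,40,0,0,0],[-1,0,0,50,0,0,0],[-1,-40,0,30,0,0,0]]';python3 -m creep '[[-1,0,0,0,0,0,0],[-1,0,0,0,0,0,0]]'
python3 - <<'E'
from h import *
snap('wrist','w7'); p,_=snap('side','s7'); q,W,d=world('wrist','w7')
p0=cv2.imread('pics/side0.png')[:,:,::-1]; 
r=np.hypot(W[...,0]-.532,W[...,1]-.086); i=q.astype(int); m=(i[...,0]>2*i[...,1]+30)&(r<.02); print('btn z',np.percentile(W[m][:,2],[10,50,90]))
g=(i[...,1]>1.5*i[...,0])&(i[...,1]>100)&(abs(W[...,2]-.05)<.006); print('green dot',np.median(W[g],0),get_obs()['contact_force'])
cv2.imwrite('pics/fin.png',np.hstack([cv2.resize(p[130:280,180:380,::-1],None,fx=2,fy=2),cv2.resize(p0[130:280,180:380,::-1],None,fx=2,fy=2)]))
E
```

```text
t: 8.3
eef_pos: [0.4919, 0.0855, 0.201]
tool_rot: [0.001, 0.006, 1.0, -0.0]
contact_force: [-1.4, 0.5, -0.1]
gripper_width: -0.0
grasp_force: 0.0
t: 8.55
eef_pos: [0.4902, 0.0855, 0.1985]
tool_rot: [-0.001, 0.006, 1.0, -0.0]
contact_force: [0.3, -0.5, -0.5]
gripper_width: 0.003
grasp_force: 0.0
btn z [0.07011683 0.07306427 0.07407458]
green dot [nan nan nan] [-0.38360953 -0.03714317  0.60425903]
  return _methods._mean(a, axis=axis, dtype=dtype,
  ret = um.true_divide(
```

View pics/fin.png

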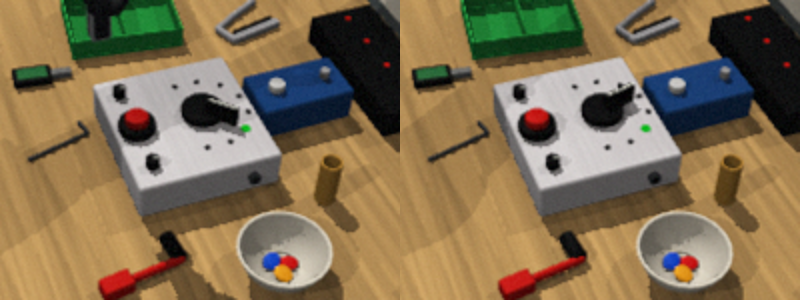

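View pics/w7.png

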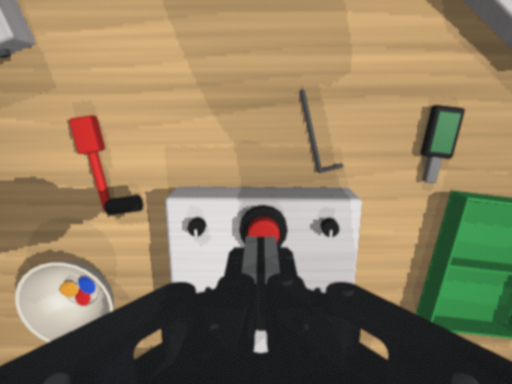

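The left half (now) matches the right half (start): the pedal and bystanders have not moved. The pointer is now toward the green dot at (245,128), and the button is back out with its top at 73 mm.

```bash
python3 -c "
from station import *
print(hand_in())"
```

```text
the job is handed in; nothing more can be done
None
```

I pushed the selector two clicks clockwise, from the fourth dot to the green sixth, then pressed the red store button fully down and let it come back up. The pedal and the other things look unmoved in the before and after pictures, and the job is handed in.

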